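# Clear the open instrument case and hold its cover ready for the screws

### The job

Lift the orange highlighter off the open instrument case and lay it down on the bare table, then pick up the blue cover plate by its black grip bar and hold it level about 10 mm above the case, the right way round, so that, seen straight from above, each of the four threaded holes shows whole through its hole in the plate, ready for a colleague to start the screws. Do not let the plate touch the case, leave the other things on the table alone, and finish while still holding the plate there, steady.

Things in the scene. Friction and masses are not known exactly. Their poses are not given: they have to be found in the camera images.
- case: Instrument case, fixed to the table: grey with a white top frame, 110 (x) x 150 (y) x 55 mm high, top opening 60 x 116 mm, 39 mm deep to the circuit board. Origin: centre of the underside; z up; -x is its front (the side with three small round black sockets). Four 6 mm threaded holes in the top frame: the wide pair (112 mm apart) at the front, the narrow pair (72 mm) at the back.
- cover: Blue cover plate, loose, lying flat, 110 (x) x 150 (y) x 5 mm, 0.22 kg. Origin: centre of the underside; z up. Four 14 mm through holes in the case's pattern, wide pair at the front (-x), so it fits one way round; clear window 20 x 68 mm at x = -24 mm. Solid black grip bar on top, centred at x = +6, y = 0 mm: 12 mm thick (x), 56 mm long (y), its top 35 mm above the plate's underside.
- highlighter: Orange highlighter pen, loose, 24 (its x) x 126 (its long axis, y) x 16 mm. Origin: centre of its underside. At the start it lies flat across the case's opening, on the top frame, its long axis roughly along the case's x.
- thread0 (a point): Centre of the case's front left threaded hole (front is the case's -x, left its +y), at the top face; in the case's frame (-40, +56, 55) mm
- thread1 (a point): Centre of the case's front right threaded hole (front is the case's -x, left its +y), at the top face; in the case's frame (-40, -56, 55) mm
- thread2 (a point): Centre of the case's back left threaded hole (front is the case's -x, left its +y), at the top face; in the case's frame (+40, +36, 55) mm
- thread3 (a point): Centre of the case's back right threaded hole (front is the case's -x, left its +y), at the top face; in the case's frame (+40, -36, 55) mm
- hole0 (a point): Centre of the cover's front left hole (front is the cover's -x, left its +y), at the plate's underside; in the cover's frame (-40, +56, 0) mm. Belongs over thread0
- hole1 (a point): Centre of the cover's front right hole (front is the cover's -x, left its +y), at the plate's underside; in the cover's frame (-40, -56, 0) mm. Belongs over thread1
- hole2 (a point): Centre of the cover's back left hole (front is the cover's -x, left its +y), at the plate's underside; in the cover's frame (+40, +36, 0) mm. Belongs over thread2
- hole3 (a point): Centre of the cover's back right hole (front is the cover's -x, left its +y), at the plate's underside; in the cover's frame (+40, -36, 0) mm. Belongs over thread3
- stapler: Bystander, loose: black hand stapler, 34x138x40 mm. Origin: centre of the underside. Leave it alone.
- thermometer: Bystander, loose: white infrared thermometer lying on its side, 51x136x40 mm. Origin: centre of the underside. Leave it alone.
- dropper_1: Bystander, loose: small white dropper bottle with white cap, 20 mm wide, 64 mm tall. Origin: centre of the underside. Leave it alone.
- pen_1: Bystander, loose: red pen lying flat, 145 mm long (its y), 12 x 9 mm. Origin: centre of the underside. Leave it alone.
- dropper_3: Bystander, loose: small white dropper bottle with blue cap, 20 mm wide, 64 mm tall. Origin: centre of the underside. Leave it alone.
Not all that is in view belongs to the job. There is more than one size of the highlighter; the job needs the largest.

How it is judged:
By the outcome, as a careful person would: the job done as asked, in the order asked, and still so for the second after the job is handed in, while the arm keeps its last pose, push and grip.
It also fails if it takes over 61 s, if anything falls off the work surface, if the arm or the gripper's body presses on something with over 40 N, if the wrist force passes 120 N, or if a joint passes its speed limit or range.

### The arm

A 7-joint arm with a two-finger parallel gripper is mounted at the origin on a cart in front of the work surface, level with it; the furniture and walls round the work are solid. World frame = base frame: x ahead of the robot, y to its left, z up, the work surface at z = 0. Lengths are in m, angles in rad, forces in N, time in s.
With the tool pointing down it reaches from about 0.375 to 0.925 m from the base axis. Payload 3.1 kg.
Tool frame: the origin (TCP) lies between the finger pads; the fingertips stand 19 mm ahead of it and the grasp point (between the pads) is the TCP; z points along the fingers, y is the line along which they close (so a half turn about z gives the same grasp; the last joint's range is limited). The gripper opens to 85 mm and grips with 20 to 120 N. Pads are 22 mm wide; open, the fingers measure 114 mm over their backs; the gripper's body (76 mm by 85 mm) begins 54 mm behind the grasp point. The pads swing forward as they close: fully open they stand 13 mm farther back than shut.
Start: joints at [-1.234, 0.383, 0.044, 1.598, -0.018, 1.161, -0.05], TCP at [0.274, 0.59, 0.23] pointing down, gripper open.
Joint ranges: [-2.61, 2.61], [-0.41, 2.15], [-1.48, 1.57], [0, 2.5], [-1.57, 4.71], [0.05, 1.97], [-2.85, 2.85]. Speed limits (rad/s): [2.79, 2.79, 3.14, 3.14, 3.14, 3.14, 3.14].

### API

Orientations are given as a unit quaternion [x, y, z, w].
In Python, from bench import move_ptp, movel, move_j, move_gripper, pause, inverse_kinematics, read_camera, camera_params, MotionError, sign_off, look_for, tip_of, read_time_s, read_qpos, read_joint_vel, read_effort, read_eef_pos, read_tcp_rot, read_ft_force, read_ft_torque, read_finger_gap, read_grasp_force gives the robot as it stands. Calls block until the motion is done:
- move_ptp(position, orientation): joint-space move of the TCP to a pose.
- movel(position, orientation=None, speed=0.15): straight line of the TCP; orientation=None keeps the orientation; speed is the mean speed in m/s.
- move_j(angles): joint-space move.
- move_gripper(opening, effort=None): finger opening in m; effort is the grip in N (None keeps the last); returns when the fingers have stopped.
- pause(seconds).
- inverse_kinematics(position, orientation): joint angles nearest the present ones, or None.
- read_camera(name): name is "side" or "top"; returns the picture (420x560x3 uint8, red, green, blue); there is no depth.
- camera_params(name): a dict with "K" (3x3 intrinsics, pixels), "dist_coeffs" ([k1, k2, p1, p2, k3] as OpenCV has them; the pictures are not rectified), "camera_from_world" (4x4, takes a point from world to camera coordinates). Camera axes: x right, y down, z forward; pixel columns grow to the right and rows downward; lengths in m; the calibration is good to about 2 mm. A picture is of the moment at which its call begins. camera_params takes no time and is no camera call.
A pose or a line that the arm cannot do raises MotionError and nothing moves.
- sign_off(): hands the job in; it is judged then, once.
Trained networks look in the newest picture that a camera, given by its name, has taken for a name from the list of things; names that differ only in an ending like _2 or _b are one class to them, and where a whole thing is asked for, a point or a joint stands for the part that bears it (a point fixed in the world has none). Each returns a list of dicts, best first, with "confidence" (0 to 1); they miss things now and then, are a little off and sometimes report something else, mostly with a low value. They report only what shows in the picture. A call takes as long as a camera call. They do not tell look-alikes from the thing itself.
- look_for(camera, name): "at" ([column, row] in pixels, amid what is visible of it).
- tip_of(camera, name): "at" ([column, row] in pixels: a listed point, or the origin of a listed thing).
Readings, each from a call of its own:
- read_time_s(): time.
- read_qpos(): joint angles.
- read_joint_vel(): joint speeds.
- read_effort(): joint torques, N m.
- read_eef_pos(): TCP position.
- read_tcp_rot(): TCP orientation.
- read_ft_force(): force on the tool from outside, world axes, zero at the start.
- read_ft_torque(): the same for the moment, N m.
- read_finger_gap(): finger opening in m.
- read_grasp_force(): force on a finger pad.
Only numpy, scipy, OpenCV 4.12 (cv2) and the standard library are available. Lean on these libraries where they do the work, as an engineer would, in place of code of your own. Each camera call takes 0.05 s, during which the arm holds its last target. There are 200 camera calls.

## Working session

There is one attempt and no reset: what is moved stays moved. The work goes in short steps, each a Python script; the robot and the scene stay as the last script left them, time stands still between calls to the robot, and variables do not carry over. Pictures are saved under pics/ and viewed, at most 10 in all, crops included, and the job is handed in when it is done.

```bash
mkdir -p pics; ls
cat > h.py <<'E'
import numpy as np, cv2
from bench import *
def shot(c,f=None):
    im=read_camera(c)
    if f: cv2.imwrite('pics/'+f,im[:,:,::-1])
    return im
def w(c,px,z):
    p=camera_params(c);K=np.array(p['K']);D=np.array(p['dist_coeffs']);T=np.array(p['camera_from_world'])
    u=cv2.undistortPoints(np.array([[px]],float),K,D)[0,0]
    R=T[:3,:3];o=-R.T@T[:3,3];d=R.T@np.array([u[0],u[1],1]);return o+d*(z-o[2])/d[2]
def proj(c,P):
    p=camera_params(c);T=np.array(p['camera_from_world'])
    return cv2.projectPoints(np.array(P,float).reshape(-1,3),cv2.Rodrigues(T[:3,:3])[0],T[:3,3],np.array(p['K']),np.array(p['dist_coeffs']))[0][:,0]
E
python3 - <<'E'
from h import *
for c in('top','side'):
    shot(c,c+'0.png')
    T=np.array(camera_params(c)['camera_from_world']);print(c,-T[:3,:3].T@T[:3,3])
    for n,z in [('case',0),('cover',0),('highlighter',.055),('thread0',.055),('thread1',.055),('thread2',.055),('thread3',.055),('hole0',0.005),('hole1',.005),('hole2',.005),('hole3',.005)]:
        for r in tip_of(c,n)[:3]: print(n,np.round(r['at'],1),round(r['confidence'],2),w(c,r['at'],z).round(3))
print(read_time_s(),read_tcp_rot())
E
```

```text
pics
top [ 0.45743529 -0.07395477  1.12359452]
case [333.8 240.3] 0.64 [ 0.516 -0.223  0.   ]
case [166.  236.3] 0.54 [0.517 0.258 0.   ]
cover [180.2 243.3] 0.62 [0.498 0.217 0.   ]
highlighter [334.4 236.8] 0.95 [ 0.523 -0.218  0.055]
highlighter [354.9 298.3] 0.59 [ 0.359 -0.273  0.055]
highlighter [231.4 160.7] 0.49 [0.73  0.072 0.055]
thread0 [320.5 258.3] 0.91 [ 0.464 -0.18   0.055]
thread0 [320.7 228.8] 0.75 [ 0.544 -0.18   0.055]
thread0 [358.5 251. ] 0.65 [ 0.486 -0.283  0.055]
thread1 [320.5 258.3] 0.91 [ 0.464 -0.18   0.055]
thread1 [320.7 228.8] 0.75 [ 0.544 -0.18   0.055]
thread1 [358.5 251. ] 0.65 [ 0.486 -0.283  0.055]
thread2 [320.5 258.3] 0.91 [ 0.464 -0.18   0.055]
thread2 [320.7 228.8] 0.75 [ 0.544 -0.18   0.055]
thread2 [358.5 251. ] 0.65 [ 0.486 -0.283  0.055]
thread3 [320.5 258.3] 0.91 [ 0.464 -0.18   0.055]
thread3 [320.7 228.8] 0.75 [ 0.544 -0.18   0.055]
thread3 [358.5 251. ] 0.65 [ 0.486 -0.283  0.055]
hole0 [205.3 244.8] 0.97 [0.495 0.144 0.005]
hole0 [163.1 236.8] 0.95 [0.516 0.265 0.005]
hole0 [183.  225.8] 0.8 [0.548 0.21  0.005]
hole1 [205.3 244.8] 0.97
[... 1173 characters left out ...]
d3 [287.8 187.3] 0.82 [ 0.568 -0.26   0.055]
thread3 [318.3 205.3] 0.58 [ 0.46  -0.151  0.055]
hole0 [290.2 309.3] 0.91 [0.512 0.279 0.005]
hole0 [277.2 291.6] 0.9 [0.552 0.215 0.005]
hole0 [321.5 308.1] 0.63 [0.433 0.267 0.005]
hole1 [290.2 309.3] 0.91 [0.512 0.279 0.005]
hole1 [277.2 291.6] 0.9 [0.552 0.215 0.005]
hole1 [321.5 308.1] 0.63 [0.433 0.267 0.005]
hole2 [290.2 309.3] 0.91 [0.512 0.279 0.005]
hole2 [277.2 291.6] 0.9 [0.552 0.215 0.005]
hole2 [321.5 308.1] 0.63 [0.433 0.267 0.005]
hole3 [290.2 309.3] 0.91 [0.512 0.279 0.005]
hole3 [277.2 291.6] 0.9 [0.552 0.215 0.005]
hole3 [321.5 308.1] 0.63 [0.433 0.267 0.005]
1.2 [ 2.15663261e-01  9.76467796e-01  6.76386501e-06 -1.73860757e-05]
```

View pics/top0.png

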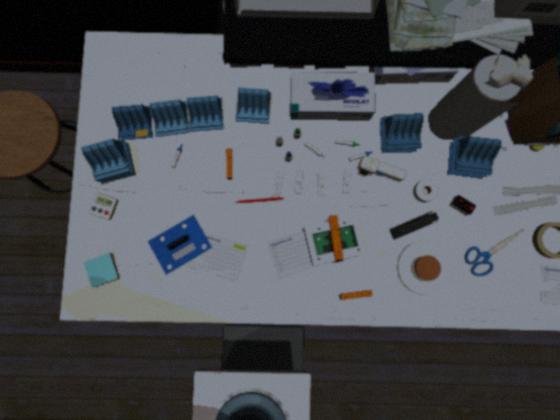

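View pics/side0.png

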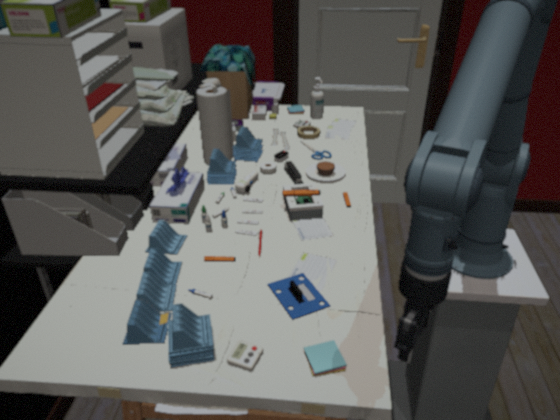

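The top view shows the case near (335,241) with the large highlighter across it, and the cover near (180,243). There are smaller orange look-alikes at (229,163) and (355,295). The side view agrees. I'll enlarge the case and the cover next.

Run:
```python
import cv2,numpy as np
t=cv2.imread('pics/top0.png');s=cv2.imread('pics/side0.png')
def c(i,x,y,W=66,H=50): return cv2.resize(np.clip(i[y:y+H,x:x+W]*1.6,0,255).astype('uint8'),(396,300),interpolation=cv2.INTER_CUBIC)
a=np.vstack([np.hstack([c(t,303,214),c(t,147,214)]),np.hstack([c(s,270,170),c(s,262,268)])])
cv2.imwrite('pics/crop0.png',a)
```

```text
(no output)
```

View pics/crop0.png

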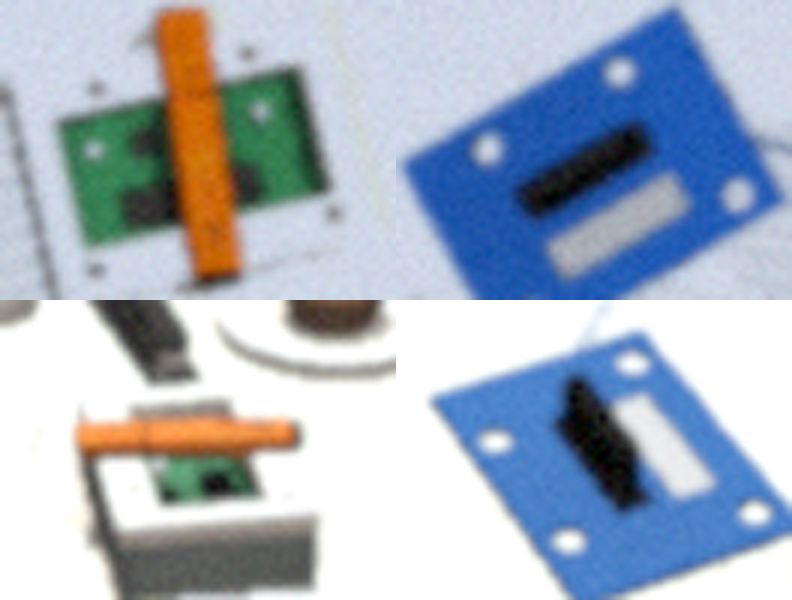

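Both fronts face the robot. Case yaw is about +13° and cover yaw about +30°. Next I'll fit the poses from sub-pixel hole centroids.

```bash
cat >> h.py <<'E'
from scipy.optimize import least_squares
from scipy.spatial.transform import Rotation as Rn
PAT=np.array([[-.04,.056],[-.04,-.056],[.04,.036],[.04,-.036]])
def world(p,M,z):
    c,s=np.cos(p[2]),np.sin(p[2]); return np.c_[M@np.array([[c,s],[-s,c]])+p[:2],np.full(len(M),z)]
def blob(g,at,r=3,sign=1):
    at=np.array(at,float)
    for _ in range(4):
        x,y=np.round(at).astype(int);w_=g[y-r:y+r+1,x-r:x+r+1].astype(float)*sign
        w_=np.clip(w_-np.percentile(w_,55)-8,0,None);Y,X=np.mgrid[y-r:y+r+1,x-r:x+r+1]
        if w_.sum()==0: return None
        at=np.array([(X*w_).sum(),(Y*w_).sum()])/w_.sum()
    return at
def fit(c,g,p0,z,r,sign,idx=range(4)):
    """pose x,y,yaw of the hole pattern at height z"""
    p=np.array(p0,float);idx=list(idx)
    for _ in range(2):
        px=[blob(g,q,r,sign) for q in proj(c,world(p,PAT,z))[idx]]
        ok=[i for i,q in zip(idx,px) if q is not None];px=np.array([q for q in px if q is not None])
        s=least_squares(lambda p:(proj(c,world(p,PAT,z))[ok]-px).ravel(),p,x_scale=[.01,.01,.05]);p=s.x
    return p,px.round(1),s.fun.reshape(-1,2).round(1)
def quat(a): # tool down, closing direction at world angle a
    y=np.array([np.cos(a),np.sin(a),0]);z=np.array([0,0,-1.]);return Rn.from_matrix(np.c_[np.cross(y,z),y,z]).as_quat()
def orange(c,im,z,near):
    h=cv2.cvtColor(im,cv2.COLOR_RGB2HSV);m=((h[...,0]>4)&(h[...,0]<20)&(h[...,1]>150)&(h[...,2]>70)).astype('uint8')
    n,l,st,ce=cv2.connectedComponentsWithStats(m)
    q=proj(c,[*near,z])[0];i=1+np.argmin([np.hypot(*(ce[k]-q))+(99 if st[k,4]<40 else 0) for k in range(1,n)])
    yx=np.argwhere(l==i);P=np.array([w(c,(b,a),z)[:2] for a,b in yx]).astype('float32')
    return cv2.minAreaRect(P),P.mean(0)
E
python3 - <<'E'
from h import *
for c in('top','side'):
    im=cv2.imread(f'pics/{c}0.png')[:,:,::-1].copy();g=cv2.cvtColor(im,cv2.COLOR_RGB2GRAY)
    if c=='top': print('case',*fit(c,g,[.511,-.22,.23],.055,3,-1))
    print('cover',c,*fit(c,im[:,:,0],[.497,.215,.5],.0025,4,1))
    print(orange(c,im,.069,(.523,-.22)))
for px in [(158,196)]: print(w('top',px,0))
E
```

```text
case [ 0.50763486 -0.22845499  0.19834186] [[318.5 258.6]
 [354.8 244.1]
 [328.7 237.5]
 [351.6 230.1]] [[ 2.5  2. ]
 [ 6.6  9.2]
 [-6.  -7.1]
 [-3.2 -4.3]]
cover top [0.4951694  0.21684035 0.55076398] [[169.4 267. ]
 [204.4 247.1]
 [161.6 238.1]
 [183.8 225.5]] [[-0.3 -0.4]
 [-0.6 -0.6]
 [ 0.4  0.6]
 [ 0.5  0.4]]
(((0.5204588770866394, -0.2193993628025055), (0.11809859424829483, 0.023721355944871902), 8.431593894958496), array([ 0.5202424, -0.2191188], dtype=float32))
cover side [0.49657136 0.20886737 0.61546286] [[325.2 299.8]
 [300.  271.4]
 [289.8 308.3]] [[-2.6 -0.4]
 [ 0.3  4.1]
 [ 2.3 -2.9]]
(((0.521135687828064, -0.2039240598678589), (0.11487889289855957, 0.0327955037355423), 4.937966346740723), array([ 0.5218949 , -0.20493934], dtype=float32))
[0.63384218 0.28831294 0.        ]
```

```bash
cat > s1.py <<'E'
from h import *
q=quat(np.radians(98.4)); p=np.array([.5203,-.2192,0])
if inverse_kinematics(p+[0,0,.2],q) is None or 1:
    alts=[a for a in (98.4,-81.6) if inverse_kinematics(p+[0,0,.2],quat(np.radians(a))) is not None]
    print(alts,[inverse_kinematics(p+[0,0,.2],quat(np.radians(a))) for a in alts])
def best(p,a):
    J=[(np.abs(np.array(j)-read_qpos()).max(),k) for k in (a,a+180) if (j:=inverse_kinematics(p,quat(np.radians(k)))) is not None]
    return quat(np.radians(min(J)[1]))
q=best(p+[0,0,.2],98.4)
move_gripper(.05,60)
move_ptp(p+[0,0,.2],q); movel(p+[0,0,.0755],q,.12)
print('down',read_ft_force())
move_gripper(.0,60); print('gap',read_finger_gap(),read_grasp_force(),read_ft_force())
movel(p+[0,0,.18],q,.15)
print('lift',read_finger_gap(),read_ft_force(),read_eef_pos(),read_time_s())
im=shot('top','lift.png');shot('side','lifts.png')
E
python3 s1.py
```

```text
[98.4, -81.6] [array([-0.4447399 ,  0.35946579,  0.93196855,  1.87005829, -0.32698896,
        1.07424451,  2.33292691]), array([-0.50818632,  0.39552767,  1.02343331,  1.87206938, -0.38083389,
        1.08680413, -0.76109138])]
down [-0.18700605  0.4392072   0.39546479]
gap 2.971919618112075e-05 0.0 [-0.34615323  0.10942928 -0.43932945]
lift -0.00020612093774768182 [0.64075135 0.56468007 0.7159413 ] [ 0.5196732  -0.21862023  0.17919695] 7.175
```

Run:
```python
import cv2,numpy as np
t=cv2.imread('pics/lift.png');s=cv2.imread('pics/lifts.png')
def c(i,x,y,W,H): return cv2.resize(np.clip(i[y:y+H,x:x+W]*1.4,0,255).astype('uint8'),(396,400),interpolation=cv2.INTER_CUBIC)
cv2.imwrite('pics/crop1.png',np.hstack([c(t,283,190,99,100),c(s,250,130,99,100)]))
```

```text
(no output)
```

View pics/crop1.png

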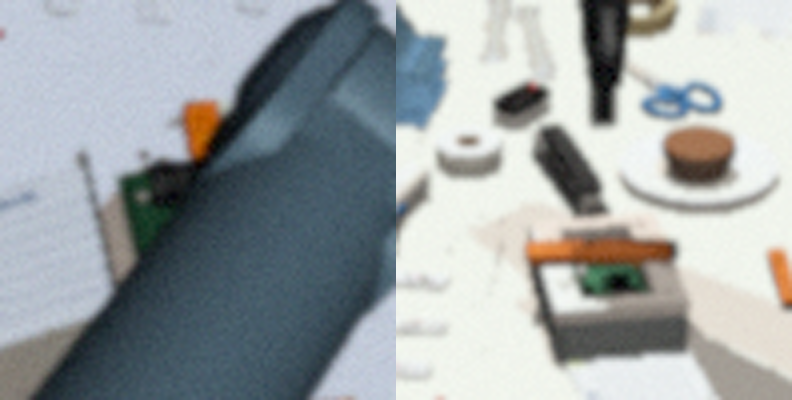

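Run:
```python
from h import *
e=np.array(read_eef_pos())
for d in(0,.01,.019,.03):print(d,proj('side',e-[0,0,d])[0])
im=cv2.imread('pics/lifts.png')[:,:,::-1].copy()
print(orange('side',im,.069,(.523,-.22)))
g=im[140:175,290:315].max(2);print(g[:,::2])
```

```text
0 [301.77376235 160.29665123]
0.01 [301.73412546 163.12698979]
0.019 [301.69875727 165.65731351]
0.03 [301.65591648 168.72834839]
(((0.5211352705955505, -0.2039189487695694), (0.11487889289855957, 0.03278645500540733), 4.93732213973999), array([ 0.52145183, -0.20351343], dtype=float32))
[[176 174 175 119  28  28  54  54  46 153 166 165 168]
 [175 176 175 128  28  32  49  53  54 161 174 175 173]
 [174 174 174 137  29  28  46  47  52 160 177 174 176]
 [175 177 174 146  39  22  40  38  58 160 175 175 175]
 [174 175 176 158  57  22  29  26  61 158 175 174 175]
 [171 175 175 162  73  15  29  26  67 152 171 174 175]
 [169 177 174 163  70  16  17  24  72 151 165 172 174]
 [167 177 175 164  72   0  16  19  83 143 160 164 173]
 [171 174 176 163  77  20  15  18 104 146 147 155 167]
 [171 174 174 171  92  15  18   8 111 164 143 141 157]
 [175 176 176 172 106  21  19  32 122 173 158 131 146]
 [174 174 175 175 114  26  17  59 140 175 170 143 134]
 [176 175 175 174 119  30   6  83 160 175 173 159 135]
 [175 175 176 175 120  35  26  87 168 175 174 160 141]
 [176 174 174 173 119  34  15  89 167 175 
[... 413 characters left out ...]
76 166 154 155 165 175 176 174 174 174]
 [ 54 100 161 177 174 172 172 175 175 175 176 173 175]
 [ 51  70 144 174 175 176 176 175 174 176 172 176 177]
 [ 45  55 120 171 173 176 176 174 176 173 174 176 175]
 [ 44  52  92 162 175 177 174 175 175 174 175 177 177]
 [ 38  46  67 141 175 176 176 174 175 175 174 176 176]
 [ 28  46  50 114 170 176 175 174 176 173 176 175 176]
 [ 29  40  47  88 158 175 174 175 175 176 175 176 173]
 [ 33  35  46  61 138 174 175 175 175 175 174 176 174]
 [ 35  32  46  53 114 170 176 174 173 176 176 175 173]
 [ 27  31  43  51  89 159 174 173 165 174 175 175 175]
 [ 29  32  37  48  62 138 175 171 155 173 175 174 173]
 [ 33  31  34  45  48 114 173 170 140 164 176 175 173]]
```

The grasp missed. In the side view the shut tips end at row 160, about level with the TCP instead of 19 mm ahead of it. So I'll retry lower, with force checks.

Run:
```python
from h import *
q=np.array(read_tcp_rot()); p=np.array([.5203,-.2192,0])
move_gripper(.05,60)
def tiprow(im,c0,r0,r1): return None
movel(p+[0,0,.070],q,.15)
for z in(.066,.062,.058):
    movel(p+[0,0,z],q,.05); f=read_ft_force(); print(z,f,read_eef_pos())
    if abs(f[2])>4: break
shot('side','g.png')
move_gripper(.0,60); print('gap',read_finger_gap(),read_grasp_force(),read_ft_force())
if read_finger_gap()>.015:
    movel(p+[0,0,.18],q,.15);shot('side','g2.png');print(read_finger_gap(),read_time_s())
t=cv2.imread('pics/g.png');s=cv2.imread('pics/g2.png')
if s is None: s=t
c=lambda i:cv2.resize(np.clip(i[120:220,250:349]*1.4,0,255).astype('uint8'),(396,400),interpolation=cv2.INTER_CUBIC)
cv2.imwrite('pics/crop2.png',np.hstack([c(t),c(s)]))
```

```text
0.066 [-0.0779534  -0.85543478  0.06500578] [ 0.52073123 -0.2192401   0.06652486]
0.062 [0.00667907 0.44240129 0.06321791] [ 0.52010399 -0.21900495  0.06181019]
0.058 [-0.30760356  0.09148681  0.1887567 ] [ 0.51999782 -0.21906764  0.05764102]
gap 0.022206167052581254 61.043314933776855 [0.16050621 0.36972294 2.1301324 ]
0.022076299102588293 10.8667
```

View pics/crop2.png

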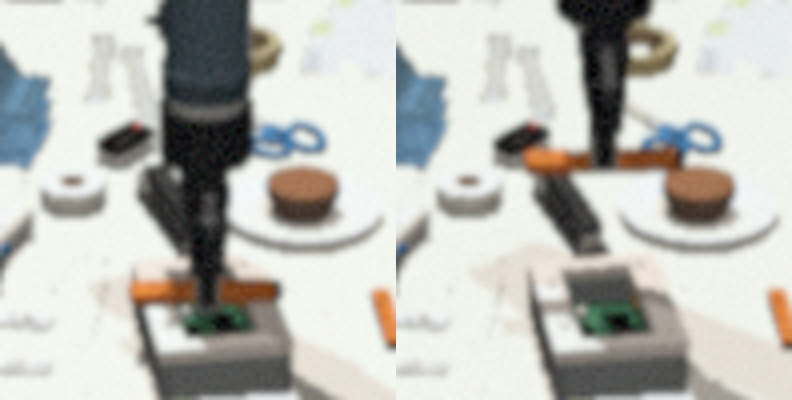

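The highlighter is held, with the tips at its underside level. Next I'll lay it down at about (0.634, 0.288), then re-measure the case and the cover.

Run:
```python
from h import *
q=np.array(read_tcp_rot()); p=np.array([.634,.288,0])
j=inverse_kinematics(p+[0,0,.18],q); print(j)
move_ptp(p+[0,0,.18],q)
f0=np.array(read_ft_force());movel(p+[0,0,.012],q,.15)
for z in np.arange(.010,-.0061,-.002):
    movel(p+[0,0,z],q,.05); f=np.array(read_ft_force())-f0
    if f[2]>3: break
print('contact',z,f,read_eef_pos())
move_gripper(.05); movel(p+[0,0,.18],q,.2)
print(read_time_s()); im=shot('top','t2.png'); shot('side','s2.png')
print(orange('top',im,.014,(.634,.288)))
g=cv2.cvtColor(im,cv2.COLOR_RGB2GRAY)
px=np.array([[318.6,258.6],[358.3,249.1],[318.6,228.6],[343.9,222.6]])
print(np.array([blob(g,a,2,-1) for a in px]))
s=least_squares(lambda p:(proj('top',world(p,PAT,.055))-px).ravel(),[.51,-.22,.23],x_scale=[.01,.01,.05]);print('init',s.x,s.fun.round(1))
print('case',*fit('top',g,s.x,.055,2,-1))
print('cover',*fit('top',im[:,:,0],[.495,.217,.55],.0025,4,1))
```

```text
[-1.10298756  0.69026186  0.92485481  1.54673762 -0.57951863  1.20236907
 -1.49612455]
contact 0.002 [-1.88451566  0.19990734  7.29583093] [0.63420511 0.28805311 0.00348481]
16.6917
(((0.634467363357544, 0.2867487370967865), (0.11486804485321045, 0.022727085277438164), 9.786904335021973), array([0.63648087, 0.28754666], dtype=float32))
[[318.44510386 258.62611276]
 [358.29787234 249.29787234]
 [318.64090909 228.4       ]
 [343.8502994  222.44011976]]
init [ 0.51502196 -0.21884654  0.25445645] [-0.1  0.2  0.1  0.1 -0.1 -0.1  0.  -0.2]
case [ 0.51510824 -0.21873298  0.25030056] [[318.4 258.6]
 [358.3 249.3]
 [318.6 228.4]
 [343.9 222.4]] [[-0.   0.1]
 [ 0.  -0. ]
 [-0.1 -0. ]
 [ 0.1 -0. ]]
cover [0.49604033 0.21760674 0.56991636] [[169.4 267. ]
 [204.  246.4]
 [161.9 238.4]
 [183.  224.7]] [[-0.1 -0.5]
 [-0.4 -0.7]
 [-0.2  0.3]
 [ 0.7  0.9]]
```

View pics/t2.png

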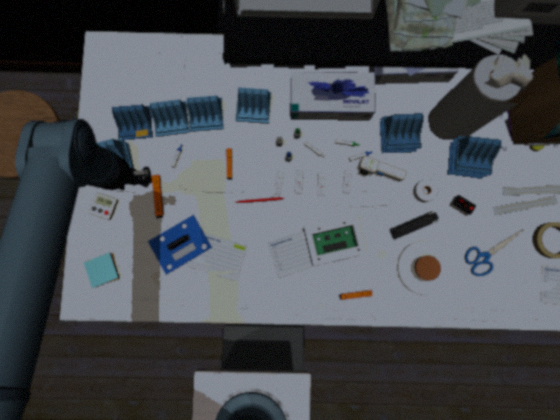

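The highlighter now lies on bare table at (157,195) and the case is clear. Its four threads fit to 0.1 px. Next I'll pick up the cover by its bar.

```bash
cat > s3.py <<'E'
from h import *
im=cv2.imread('pics/t2.png')[:,:,::-1].copy()
h=cv2.cvtColor(im,cv2.COLOR_RGB2HSV);m=((h[...,0]>100)&(h[...,0]<125)&(h[...,1]>150)).astype('uint8')
n,l,st,ce=cv2.connectedComponentsWithStats(m);i=1+np.argmin([np.hypot(*(ce[k]-[180,244]))+(99 if st[k,4]<300 else 0) for k in range(1,n)])
P=np.array([w('top',(b,a),.005)[:2] for a,b in np.argwhere(l==i)],'float32');print(cv2.minAreaRect(P))
yaw=.56; c=np.array([.4956,.2172]); b=c+.006*np.array([np.cos(yaw),np.sin(yaw)])
p=np.r_[b,0]
J=[(np.abs(np.array(j)-read_qpos()).max(),k) for k in(yaw,yaw+np.pi,yaw-np.pi) if (j:=inverse_kinematics(p+[0,0,.15],quat(k))) is not None]
# the same grasp must also reach the goal
print(J);k=min(J)[1];q=quat(k)
move_gripper(.045,60); move_ptp(p+[0,0,.15],q); movel(p+[0,0,.035],q,.12)
f0=np.array(read_ft_force())
for z in(.028,.021,.016,.013):
    movel(p+[0,0,z],q,.06); f=np.array(read_ft_force())-f0; print(z,f.round(1))
    if abs(f[2])>4: break
move_gripper(0,80); print('gap',read_finger_gap(),read_grasp_force(),read_ft_force(),read_eef_pos())
if read_finger_gap()>.008:
    movel(p+[0,0,.15],q,.12); print(read_finger_gap(),read_ft_force(),read_ft_torque(),read_time_s())
    np.save('k.npy',[k,yaw,z])
shot('top','t3.png');shot('side','s3.png')
cr=lambda f,x,y:cv2.resize(cv2.imread('pics/'+f)[y:y+100,x:x+99],(396,400),interpolation=cv2.INTER_CUBIC)
cv2.imwrite('pics/crop3.png',np.hstack([cr('t3.png',130,195),cr('s3.png',250,220)]))
E
python3 s3.py
```

```text
((0.4959971308708191, 0.2177215814590454), (0.1052221804857254, 0.14504307508468628), 31.948884963989258)
[(np.float64(1.7484534001097676), 0.56), (np.float64(0.9827956862276157), 3.701592653589793), (np.float64(0.9827956862276153), -2.581592653589793)]
0.028 [ 0.3 -0.5 -0.7]
0.021 [ 1.  -0.6 -1.2]
0.016 [ 0.8 -1.1 -0.7]
0.013 [ 0.4  0.4 -1.1]
gap 0.010465656998962621 79.53215718269348 [-0.62484372 -0.61290964  3.33425747] [0.50090408 0.22042168 0.01336842]
0.010093398983890497 [ 0.0585802   0.19084407 -2.03349698] [ 0.00771863  0.00062742 -0.07433209] 21.7833
```

View pics/crop3.png

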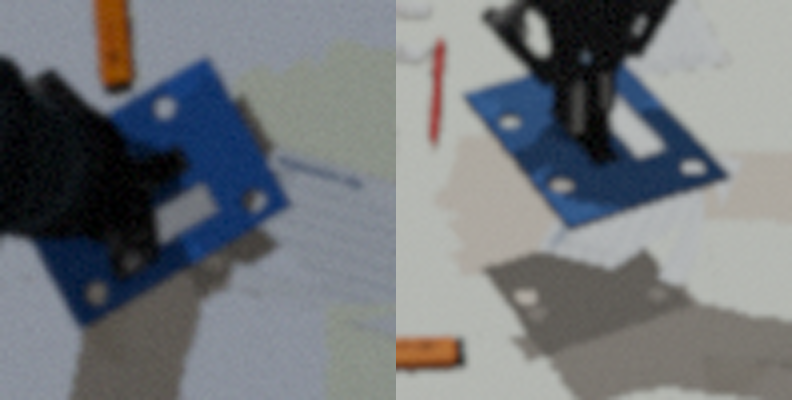

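The plate is held level. I'll carry it to a standoff above the case and measure it there.

```bash
cat > s4.py <<'E'
from h import *
k,yaw,z0=np.load('k.npy'); cy=.2503; C=np.array([.5151,-.2187])
b=C+.006*np.array([np.cos(cy),np.sin(cy)])
q=quat(k+cy-yaw); p=np.r_[b,0]
print(inverse_kinematics(p+[0,0,.16],q), read_qpos())
move_ptp(p+[0,0,.16],q); print(read_time_s())
movel(p+[0,0,.0984],q,.1); pause(.3)
print(read_eef_pos(),read_finger_gap(),read_ft_force(),read_time_s())
im=shot('top','t4.png');s=shot('side','s4.png')
u=.0984-.0134
for c in('top','side'):
    print(c,proj(c,world([*C,cy],PAT,u)).round(1).tolist())
    for r in tip_of(c,'hole0')[:6]: print(np.round(r['at'],1),round(r['confidence'],2),w(c,r['at'],u).round(4))
cr=lambda f,x,y:cv2.resize(np.clip(cv2.imread('pics/'+f)[y:y+75,x:x+66]*1.5,0,255).astype('uint8'),(396,450),interpolation=cv2.INTER_CUBIC)
cv2.imwrite('pics/crop4.png',np.hstack([cr('t4.png',303,200),cr('s4.png',270,155)]))
E
python3 s4.py
```

```text
[-0.49421787  0.46615887  1.01622421  1.90648465 -0.46297702  1.02659401
 -2.1680951 ] [-1.46567806  0.62069949  1.26899139  1.95974204 -0.67854555  1.08460233
 -2.48066492]
23.4917
[ 0.52137208 -0.21734995  0.09898779] 0.010598053217897127 [ 0.45472467 -0.49424441 -0.7484172 ] 24.5583
top [[319.5, 258.7], [360.5, 249.0], [319.6, 227.5], [345.7, 221.4]]
[322.8 224.8] 0.74 [ 0.5523 -0.1825  0.085 ]
side [[318.2, 193.5], [311.3, 177.2], [292.5, 192.5], [288.9, 181.8]]
[311.3 176.6] 0.95 [ 0.4906 -0.2868  0.085 ]
[291.6 194.4] 0.94 [ 0.5467 -0.1615  0.085 ]
[286.4 185.4] 0.74 [ 0.5689 -0.2188  0.085 ]
[316.6 195.5] 0.7 [ 0.4669 -0.1614  0.085 ]
```

View pics/crop4.png

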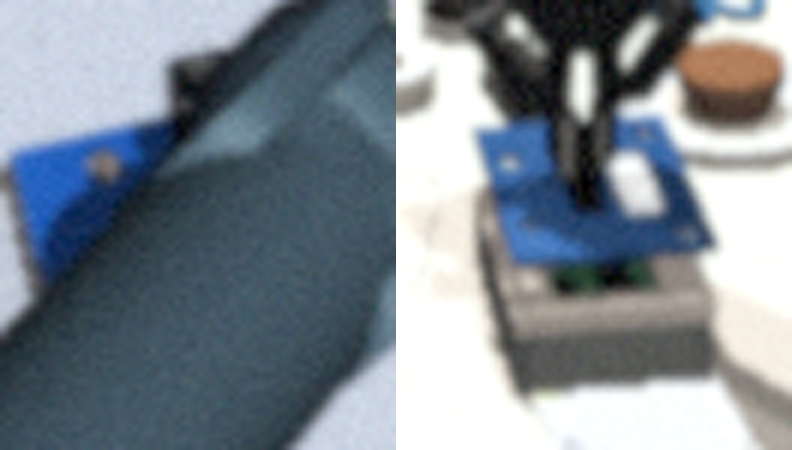

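Side view: the holes at about (288.6,181.8), (310.8,177), (291.4,192.3) and (318.7,194.1) lie within 1 px of the prediction. The top view's back-left hole at (319.8,227.1) agrees too. I'll go to the final height and check there in the same side camera, against threads measured in the earlier picture.

```bash
cat > s5.py <<'E'
from h import *
k,yaw,z0=np.load('k.npy'); cy=.2503; C=np.array([.5151,-.2187])
b=C+.006*np.array([np.cos(cy),np.sin(cy)]);q=quat(k+cy-yaw)
movel(np.r_[b,.080],q,.05); pause(.5)
e=np.array(read_eef_pos());print(e,read_ft_force(),read_time_s(),(Rn.from_quat(read_tcp_rot())*Rn.from_quat(q).inv()).magnitude())
shot('top','t5.png');shot('side','s5.png')
s2=cv2.imread('pics/s2.png');g2=cv2.cvtColor(s2,cv2.COLOR_BGR2GRAY)
print('threads side',proj('side',world([*C,cy],PAT,.055)).round(1).tolist());print(*fit('side',g2,[*C,cy],.055,2,-1))
u=.080-.0134+.0025
for nm,ch in(('red',lambda i:i[...,2]),('sat',lambda i:255-cv2.cvtColor(i,cv2.COLOR_BGR2HSV)[...,1])):
    for f,uu in(('s4.png',u+.0184),('s5.png',u)):
        i=cv2.imread('pics/'+f);print(nm,f,proj('side',world([*C,cy],PAT,uu)).round(1).tolist(),*fit('side',ch(i),[*C,cy],uu,2,1))
t=cv2.imread('pics/t5.png');print('top BL',proj('top',world([*C,cy],PAT,u))[2],blob(255-cv2.cvtColor(t,cv2.COLOR_BGR2HSV)[...,1],proj('top',world([*C,cy],PAT,u))[2],3,1))
cr=lambda i,x,y:cv2.resize(np.clip(i[y:y+75,x:x+66]*1.5,0,255).astype('uint8'),(396,450),interpolation=cv2.INTER_CUBIC)
cv2.imwrite('pics/crop5.png',np.hstack([cr(s2,270,155),cr(cv2.imread('pics/s5.png'),270,155)]))
E
python3 s5.py
```

```text
[ 0.52099297 -0.21724243  0.08013128] [ 0.13728724  0.61562753 -1.95922543] 25.775 0.000247174953981554
threads side [[317.9, 201.6], [311.1, 184.9], [292.5, 200.5], [289.0, 189.7]]
[ 0.49421003 -0.19016914 -0.00508451] [[319.1 210.8]
 [297.7 201.7]
 [295.3 192. ]] [[ 0.7 -2.6]
 [-2.5  2.1]
 [ 1.8  0.6]]
red s4.png [[318.2, 192.9], [311.4, 176.5], [292.5, 191.8], [288.9, 181.2]] [ 0.50890399 -0.23435867  0.31346013] [[314.6 171.5]
 [288.4 181.9]] [[-2.3  2.7]
 [ 2.3 -2.4]]
red s5.png [[318.0, 197.8], [311.2, 181.3], [292.5, 196.8], [289.0, 186.0]] [ 0.51608613 -0.21222328  0.25522102] [[310.9 181.8]
 [292.  198. ]
 [288.3 187.1]] [[-0.2  0.4]
 [ 0.1 -0.2]
 [ 0.1 -0.1]]
sat s4.png [[318.2, 192.9], [311.4, 176.5], [292.5, 191.8], [288.9, 181.2]] [ 0.51679319 -0.21550883  0.24880378] [[291.9 192.2]
 [288.4 181.7]] [[ 0.   0.1]
 [-0.  -0.1]]
sat s5.png [[318.0, 197.8], [311.2, 181.3], [292.5, 196.8], [289.0, 186.0]] [ 0.51566888 -0.2165823   0.26343172] [[318.2 197.7]
 [310.9 181.7]
 [292.1 197. ]
 [288.6 186.6]] [[-0.2  0.3]
 [-0.1 -0.2]
 [ 0.3  0.1]
 [ 0.1 -0.2]]
top BL [318.99743789 227.95580832] [319.27027991 227.99358174]
```

View pics/crop5.png

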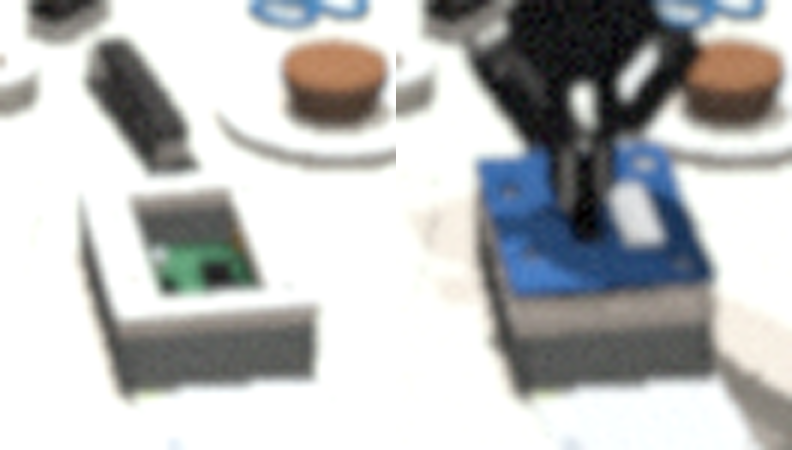

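Run:
```python
from h import *
O=np.array([[-.03,.058],[-.03,-.058],[.03,.058],[.03,-.058]])
px=np.array([[313.25,202.75],[307.9,186.25],[296.75,203.25],[292.1,187.9]])
s=least_squares(lambda p:(proj('side',world(p,O,.055))-px).ravel(),[.515,-.219,.25],x_scale=[.01,.01,.05]);print(s.x,s.fun.round(1))
```

```text
[ 0.51527891 -0.21400218  0.21759513] [ 1.1  0.3  0.7 -0.6 -0.9  1.1 -0.9 -1.1]
```

The side camera, whose bias is about +y for both, puts the plate on the case within about 2 mm. Both cameras hint at a small −y offset, so I'll trim +0.8 mm in y, lower 1 mm and hand in.

Run:
```python
from h import *
k,yaw,z0=np.load('k.npy'); cy=.2503; C=np.array([.5151,-.2179])
b=C+.006*np.array([np.cos(cy),np.sin(cy)])
movel(np.r_[b,.0790],quat(k+cy-yaw),.03); pause(.6)
print(read_eef_pos(),read_ft_force(),read_finger_gap(),np.abs(read_joint_vel()).max(),read_time_s())
print(sign_off())
```

```text
[ 0.52091779 -0.21642305  0.07900911] [ 6.32170568e-01 -8.66982369e-04 -1.76109111e+00] 0.010235637306793577 0.0016431963867153416 26.725
the job is handed in; nothing more can be done
None
```

I laid the orange highlighter on the bare table and handed in at 26.7 s, with the cover plate held level and steady about 10–11 mm above the case, right way round; by measurement its holes are within about 2 mm of the threads (4 mm allowed), but the arm blocked the top camera's view of all but one hole, and no verdict came back.

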